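Nip a book in the bench press and lock it

ROBOT

A 7-joint arm with a two-finger parallel gripper is mounted at the origin on the work surface; the furniture and walls round the work are solid. World frame = base frame: x ahead of the robot, y to its left, z up, the work surface at z = 0. Lengths are in m, angles in rad, forces in N, time in s.
With the tool pointing down it reaches from about 0.425 to 0.825 m from the base axis. Payload 3.6 kg.
Tool frame: the origin (TCP) lies between the finger pads; the fingertips stand 11 mm ahead of it and the grasp point (between the pads) lies 8 mm behind it; y points along the fingers, x is the direction in which the jaws open and shut, and the axes are right-handed (so a half turn about y gives the same grasp; the last joint's range is limited). The gripper opens to 85 mm and grips with 20 to 120 N. Pads are 22 mm wide; open, the fingers measure 114 mm over their backs; the gripper's body (76 mm by 85 mm) begins 54 mm behind the grasp point. The pads swing forward as they close: fully open they stand 13 mm farther back than shut.
Start: joints at [1.101, 0.615, -0.013, 1.423, 0.008, 1.103, -0.04], TCP at [0.279, -0.587, 0.242] pointing down, gripper open.
Joint ranges: [-3.12, 3.12], [-0.3, 2.06], [-1.34, 1.32], [0.26, 2.42], [-1.36, 4.5], [0.01, 1.98], [-2.84, 2.84]. Speed limits (rad/s): [2.79, 2.79, 3.14, 3.14, 3.14, 3.14, 3.14].

INTERFACE

Orientations are given as a unit quaternion [w, x, y, z].
In Python, from station import r gives the robot as it stands.
- The arm moves only by the tool move_arm, never from a script. Its argument "rows" is a list of rows, each a list of 3 entries, a list of its own where there are three numbers: the shift along the tool's x, y, z in m, then the turn, a rotation vector about the tool's x, y, z in degrees, then the finger opening in m, from 0 to 0.0854. In form: [[[tx, ty, tz], [ax, ay, az], hand], ...]. A call has 1 to 10 rows; each row shifts and turns the commanded pose from where the row before left it, along the tool's axes as they then stand; what a row does not reach is not made up. A row lasts 1/12 s, in which the tool goes at most 41.7 mm and 7.16 degrees, less where a joint would pass 70% of its speed; a pose out of reach is approached as far as the arm can. A call is refused whole if a number of a shift passes 0.0417 or a number of a turn 7.16, either way. A call with a gripper value outside its range is refused whole. The fingers move at their own pace and stop on an object; "grip_force" is the grip in N (left out, the last holds). Time passes only in rows, so rows that do not move let the fingers close. It gives the time, the measured TCP pose, the force and the opening at its end, in the units of the state.
- r.read_state(): the state, without advancing time (a new reading comes with each control period).
- r.capture(name): name is "scene" or "side" or "wrist"; returns (picture, depth): 480x640x3 uint8, blue, green, red; 480x640 float32, m along the optical axis (not along the pixel's ray), 0 where there is no reading.
- r.camera_model(name): a dict with "fx", "fy", "cx", "cy" (pixels), "rvec" (rotation vector, rad) and "tvec" (3), from world to camera coordinates, as OpenCV has them. Camera axes: x right, y down, z forward; pixel columns grow to the right and rows downward; lengths in m; the calibration is good to about 2 mm. A picture is of the moment at which its call begins: read the wrist's pose just before it. camera_model takes no time and is no camera call; for the wrist camera it gives the pose at the moment of the call.
- r.sign_off(): hands the job in, once; it reports no verdict.
The state is a dict: "clock": time; "qpos": joint angles; "dq": joint speeds; "joint_torque": joint torques, N m; "eef_pos": TCP position; "eef_rot": TCP orientation; "force": force on the tool from outside, world axes, zero at the start; "moment": the same for the moment, N m; "opening": opening from 0.0 (shut) to 1.0 (fully open).
Only numpy, scipy, OpenCV 4.12 (cv2) and the standard library are available. Lean on these libraries where they do the work, as an engineer would, in place of code of your own. Each camera call takes 0.05 s, during which the arm holds its last target.

TASK

Nip the book that lies in the blue bench press: pushing on the wheel's spokes with a fingertip, turn the four-spoked hand wheel clockwise (seen from above) until the platen is tight on the book and the wheel goes heavy. Then push the red-knobbed locking lever from its open place, where it points to the front of the press, sideways away from the wheel, fully against its stop, leaving the press tight. Only push: do not grip the spokes or the lever, and leave the book and everything else on the table where it is.

Things in the scene. Friction and masses are not known exactly. Their poses are not given: they have to be found in the camera images.
- press: Blue bench press, fixed to the table, base 210 (x) x 250 (y) mm. Origin: centre of its underside, on the wheel's axis; -x is its front (towards the robot), z up. Bed top at z = 22 mm. Crosshead 44 mm wide in x, y = -176 to +123 mm, top at z = 125 mm (nuts at y = +-95 up to 133). The lever stands at its -y end; thin stop pin at x = 12, y = -170 mm, top z = 165.
- wheel_hub (a point): Centre of the dark hub of the hand wheel, on its upright axis, at mid-height of the spokes, 165 mm above the table at all times. Turns with the wheel: four round steel spokes, 10 mm thick, lie along its +x, +y, -x, -y, with 18 mm black balls at the ends, reaching 86 mm from the axis; no rim. Hub radius 21 mm, top 14 mm above this point. Under the spokes 32 mm are free for a fingertip.
- press_wheel (a joint): Turn of the hand wheel, rad, growing clockwise from above. 0 = platen fully up; starts at 0 to 0.7. Even friction, 0.25 N m (4 N on a spoke at 62 mm, a little more when fast); stays where left. The platen sinks 5 mm per rad, meets the book at about 2.2 rad, and within about 0.1 rad more the wheel goes heavy. 8 to 16 N on a spoke at 62 mm nips the book well. End stop 3.1, not reached in normal use.
- platen_face (a point): Centre of the underside of the steel platen (140 x 140 x 12 mm), which moves straight down over the bed as the wheel turns clockwise.
- press_platen: The platen itself, with its screw; origin at the centre of its underside.
- book_in_press: Finished paperback, 193 x 138 x 18 mm, lying flat on the bed under the platen with its front part sticking out of the press. Origin: centre of its underside; long side along its x. It is to stay there.
- lever_pivot (a point): Point on the upright axis of the locking lever, at the height of the middle of its arm, 165 mm above the table, at y = -148 mm of the press. It turns with the lever: the round steel arm (10 mm thick) runs along its -x axis and ends in a red ball (22 mm), reaching 83 mm from the axis.
- lock_lever (a joint): Turn of the locking lever, rad. 0 = open, pointing to the front (-x) of the press; starts at 0 to 0.3. It grows anticlockwise seen from above, away from the wheel, to the stop at 1.57, where it points along -y of the press (locked). Light friction (0.06 N m): it stays where it is left.
- book_low: Bystander: paperback 193 x 138 x 22 mm lying on the table to the left, under another.
- book_high: Bystander: paperback 193 x 138 x 15 mm lying on the other one.
- glue_pot: Bystander: open pale plastic glue pot, 73 mm wide, 81 mm high; origin under its centre.
- white_spool: Bystander: wooden spool of white thread, 47 mm wide, 60 mm high; origin under its centre.
- press_weight: Bystander: grey steel weight 55 x 60 x 53 mm with a brass knob; origin under its centre.
- mallet: Bystander: rubber mallet with wooden handle, 246 x 90 x 57 mm, lying on the table.

How it is judged:
By the outcome, as a careful person would: the job done as asked, in the order asked, and still so for the second after the job is handed in, with the robot touching nothing.
It also fails if it takes over 61 s, if anything falls off the work surface, if the arm or the gripper's body presses on something with over 40 N, if the wrist force passes 120 N, or if a joint passes its speed limit or range.

## Working session

There is one attempt and no reset: what is moved stays moved. The work goes in short steps, Python scripts to look and compute and a tool call to move; the robot and the scene stay as the last step left them, time stands still between calls to the robot, and variables do not carry over. Pictures are saved under pics/ and viewed, and the job is handed in when it is done.

Besides the shell and the picture viewer there is one more tool, called after "Emit:" as name([rows], argument=value, ...), one row to a line, values as JSON. move_arm: Moves the arm, as the interface text tells. Its arguments: {"type":"object","properties":{"rows":{"type":"array"},"grip_force":{"type":"number"}},"required":["rows"]}

```bash
ls; mkdir -p pics
python3 - <<'E'
from station import r
import cv2,numpy as np
s=r.read_state();print(s)
for n in["scene","side","wrist"]:
    p,d=r.capture(n);cv2.imwrite(f"pics/{n}0.png",p);np.save(f"pics/{n}0.npy",d)
    m=r.camera_model(n);print(n,m)
E
```

```text
pics
{'clock': 0.0, 'qpos': array([ 1.10149356,  0.61592086, -0.01262283,  1.42490707,  0.0080578 ,
        1.10341906, -0.04039334]), 'dq': array([ 1.01830635e-03, -3.88698125e-04, -4.97042073e-04, -1.89988277e-04,
        2.78917465e-05, -9.15080879e-04,  8.21534776e-05]), 'joint_torque': array([-6.65420794e-04, -4.69222569e+01,  2.59440020e-01, -1.71038389e+01,
        1.00545102e-02,  9.64386767e-03,  1.75743094e-05]), 'eef_pos': array([ 0.27820974, -0.58662602,  0.24113432]), 'eef_rot': array([ 0.59809784, -0.5971113 ,  0.37875673, -0.37720075]), 'force': array([-0.00586562, -0.07408395, -0.48368058]), 'moment': array([ 0.01124073,  0.02160619, -0.03070784]), 'opening': 1.0011682557945294}
scene {'fx': 446.4742958196127, 'fy': 446.4742958196127, 'cx': 313.36830760364404, 'cy': 243.74982339448889, 'rvec': array([ 0.91656689, -2.26883495,  1.30851737]), 'tvec': array([0.33294113, 0.28576622, 0.7982479 ])}
side {'fx': 442.2800362976069, 'fy': 442.2800362976069, 'cx': 320.6954592329844, 'cy': 241.52751310459843, 'rvec': array([ 0.1066774 ,  2.82929022, -1.33333216]), 'tvec': array([0.48297713, 0.07205831, 1.37301014])}
wrist {'fx': 411.55962881466064, 'fy': 411.55962881466064, 'cx': 322.0994347849921, 'cy': 235.81723053767746, 'rvec': array([-2.43997897,  1.54118344,  0.23069667]), 'tvec': array([-0.64973155, -0.03897574,  0.37848969])}
```

View pics/scene0.png

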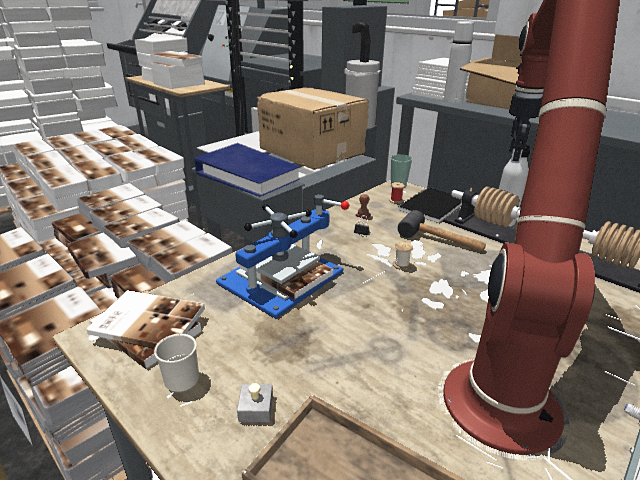

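View pics/side0.png

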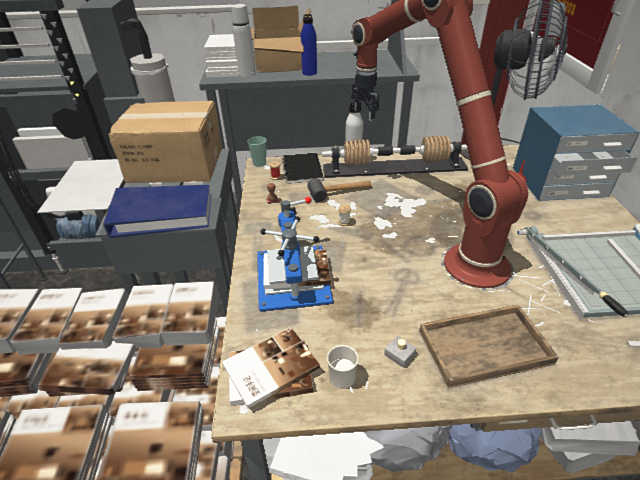

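View pics/wrist0.png

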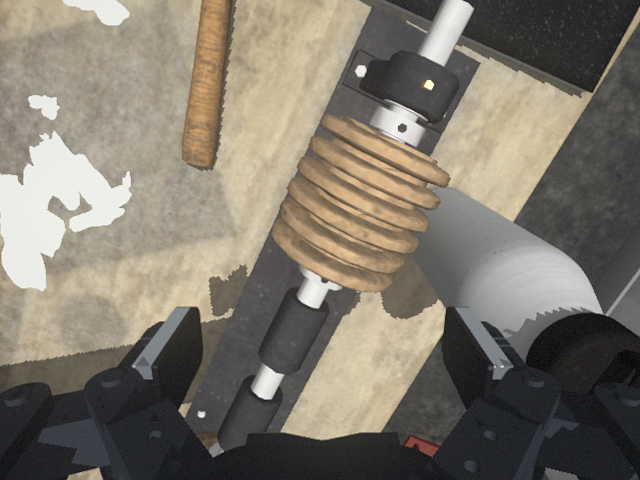

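```bash
cat > h.py <<'E'
import cv2,numpy as np
from station import r
from scipy.spatial.transform import Rotation as R
def ray(n,uv,z,m=None):
    m=m or r.camera_model(n)
    Rm=cv2.Rodrigues(m["rvec"])[0];t=m["tvec"]
    d=Rm.T@np.array([(uv[0]-m["cx"])/m["fx"],(uv[1]-m["cy"])/m["fy"],1.]);c=-Rm.T@t
    return c+d*(z-c[2])/d[2]
def proj(n,p,m=None):
    m=m or r.camera_model(n)
    K=np.array([[m["fx"],0,m["cx"]],[0,m["fy"],m["cy"]],[0,0,1]])
    return cv2.projectPoints(np.array(p,float).reshape(-1,1,3),m["rvec"],m["tvec"],K,None)[0].reshape(-1,2)
def cloud(n,d,m=None):
    m=m or r.camera_model(n)
    v,u=np.mgrid[:480,:640];Rm=cv2.Rodrigues(m["rvec"])[0]
    P=np.stack([(u-m["cx"])/m["fx"]*d,(v-m["cy"])/m["fy"]*d,d],-1)
    return (P-m["tvec"])@Rm
E
python3 - <<'E'
from h import *
a=cv2.imread("pics/scene0.png")[190:320,210:370];cv2.imwrite("pics/a.png",cv2.resize(a,None,fx=4.5,fy=4.5,interpolation=cv2.INTER_CUBIC))
a=cv2.imread("pics/side0.png")[180:320,240:350];cv2.imwrite("pics/b.png",cv2.resize(a,None,fx=4.2,fy=4.2,interpolation=cv2.INTER_CUBIC))
for n in["scene","side"]:
    p=cv2.imread(f"pics/{n}0.png").astype(int);d=np.load(f"pics/{n}0.npy");P=cloud(n,d)
    b,g,rr=p[...,0],p[...,1],p[...,2]
    work=(P[...,0]>.35)&(P[...,0]<.95)&(abs(P[...,1])<.45)&(d>0)
    m=(rr>150)&(g<70)&(b<70)&work;v,u=np.nonzero(m);
    print(n,"red",u.mean(),v.mean(),len(u),P[m].mean(0),ray(n,(u.mean(),v.mean()),.165))
    m=(b>90)&(rr<.5*b)&work;
    top=m&(abs(P[...,2]-.125)<.004);bs=m&(P[...,2]<.03)
    for q in(top,bs):
        Q=P[q][:,:2];print(len(Q),np.round(Q.mean(0),4),cv2.minAreaRect(Q.astype(np.float32)))
    m=work&(P[...,2]>.158)&(P[...,2]<.19)
    cc=cv2.connectedComponentsWithStats(m.astype(np.uint8));
    for i in range(1,cc[0]):
        if cc[2][i,4]>5:print(cc[2][i],np.round(P[cc[1]==i].mean(0),4))
E
```

```text
scene red 344.25 203.89285714285714 28 [ 0.50699341 -0.15748517  0.17292551] [ 0.51770287 -0.17063894  0.165     ]
651 [0.561  0.0139] ((0.5675724744796753, -0.015707015991210938), (0.050047725439071655, 0.2932305634021759), 3.695584297180176)
1333 [0.5407 0.0818] ((0.5676684379577637, 0.008262783288955688), (0.21014772355556488, 0.24918177723884583), 3.609043836593628)
[295 138  29  16 257] [ 0.8835 -0.4185  0.1743]
[314 194  36  16 233] [ 0.5469 -0.1458  0.1704]
[244 204  68  34 622] [0.5626 0.0135 0.1712]
side red 307.9 199.25 20 [ 0.51009045 -0.15708815  0.17080379] [ 0.50992588 -0.16567128  0.165     ]
473 [0.5702 0.0176] ((0.5703082084655762, -0.016691863536834717), (0.05012385919690132, 0.29840633273124695), 4.750851154327393)
1295 [0.5797 0.0868] ((0.5774931907653809, -0.09179164469242096), (0.2077496498823166, 0.4560580551624298), 3.8225395679473877)
[178 155  32  14 251] [ 0.8955 -0.4144  0.1738]
[280 197  31  13 159] [ 0.5532 -0.1448  0.1692]
[260 216  59  40 476] [0.5709 0.0141 0.1702]
```

View pics/a.png

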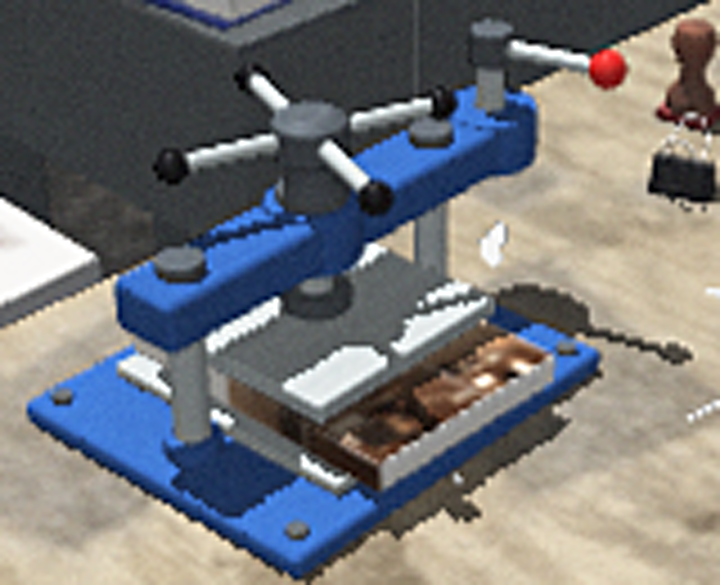

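View pics/b.png

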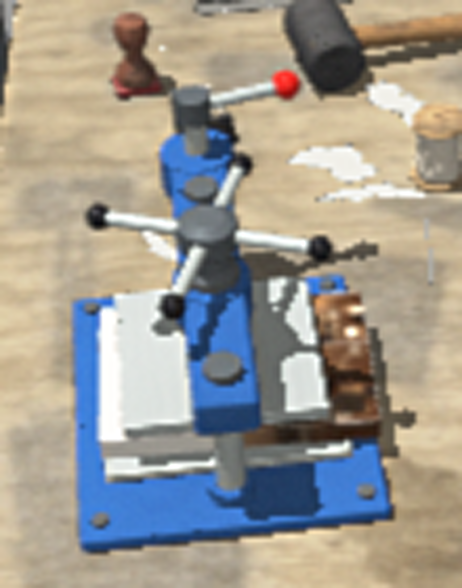

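Run:
```python
from h import *
for n,o,s,L in(("scene",(210,190),4.5,[(172,165),(250,77),(441,101),(374,195),(607,69)]),("side",(240,180),4.2,[(173,304),(97,214),(241,163),(318,247),(285,84)])):
    Q=np.array([ray(n,(o[0]+u/s-.3,o[1]+v/s-.3),.165)[:2] for u,v in L]);c=Q[:4].mean(0)
    print(n,Q.round(4).tolist(),c,np.degrees(np.arctan2(*(Q[:4]-c).T[::-1])),np.linalg.norm(Q[:4]-c,axis=1))
s=r.read_state();q=s["eef_rot"];print(R.from_quat(q,scalar_first=True).as_matrix().round(3))
a=np.radians(3.6);c=np.array([.568,.009]);Rz=np.array([[np.cos(a),-np.sin(a)],[np.sin(a),np.cos(a)]])
print("pivot",c+Rz@[0,-.148])
```

```text
scene [[0.5963, 0.0768], [0.6466, -0.0191], [0.5505, -0.0719], [0.5005, 0.0267], [0.5127, -0.1661]] [0.57347874 0.00315093] [  72.76252194  -16.90111872 -107.03526799  162.08941939] [0.07712816 0.07643254 0.07847855 0.07671349]
side [[0.5932, 0.0785], [0.6448, -0.0193], [0.5461, -0.0683], [0.4978, 0.0293], [0.5111, -0.1633]] [0.570456   0.00508772] [  72.80494566  -18.13707038 -108.38633933  161.54248574] [0.07688578 0.0782298  0.0773047  0.07663064]
[[ 0.429 -0.001  0.904]
 [-0.903  0.002  0.429]
 [-0.002 -1.    -0.   ]]
pivot [ 0.577293   -0.13870796]
```

Emit:
move_arm([
  [[-0.02125, 0, 0.0233], [0, 0, 0], 0],
  [[-0.02125, 0, 0.0233], [0, 0, 0], 0],
  [[-0.02125, 0, 0.0233], [0, 0, 0], 0],
  [[-0.02125, 0, 0.0233], [0, 0, 0], 0],
  [[-0.02125, 0, 0.0233], [0, 0, 0], 0],
  [[-0.02125, 0, 0.0233], [0, 0, 0], 0],
  [[-0.02125, 0, 0.0233], [0, 0, 0], 0],
  [[-0.02125, 0, 0.0233], [0, 0, 0], 0],
  [[-0.02125, 0, 0.0233], [0, 0, 0], 0],
  [[-0.02125, 0, 0.0233], [0, 0, 0], 0],
], grip_force=30)

```text
clock: 0.98
eef_pos: [0.3982, -0.2939, 0.2422]
eef_rot: [0.598, -0.598, 0.378, -0.378]
force: [0.7, -0.0, 0.1]
opening: -0.0
```

Emit:
move_arm([
  [[-0.02125, 0, 0.0233], [0, 0, 0], 0],
  [[-0.02125, 0, 0.0233], [0, 0, 0], 0],
  [[-0.02125, 0, 0.0233], [0, 0, 0], 0],
  [[-0.02125, 0, 0.0233], [0, 0, 0], 0],
  [[-0.02125, 0, 0.0233], [0, 0, 0], 0],
  [[-0.02125, 0, 0.0233], [0, 0, 0], 0],
  [[-0.02125, 0, 0.0233], [0, 0, 0], 0],
  [[-0.02125, 0, 0.0233], [0, 0, 0], 0],
  [[-0.02125, 0, 0.0233], [0, 0, 0], 0],
  [[-0.02125, 0, 0.0233], [0, 0, 0], 0],
])

```text
clock: 1.82
eef_pos: [0.5176, -0.0021, 0.2422]
eef_rot: [-0.597, 0.598, -0.378, 0.378]
force: [0.6, 0.1, 0.2]
opening: 0.001
```

Emit:
move_arm([
  [[0, 0, 0], [0, -6.66, 0], 0],
  [[0, 0, 0], [0, -6.66, 0], 0],
  [[0, 0, 0], [0, -6.66, 0], 0],
  [[0, 0, 0], [0, -6.66, 0], 0],
  [[0, 0, 0], [0, -6.66, 0], 0],
  [[0, 0, 0], [0, -6.66, 0], 0],
  [[0, 0, 0], [0, -6.66, 0], 0],
  [[0, 0, 0], [0, 0, 0], 0],
  [[0, 0, 0], [0, 0, 0], 0],
])

```text
clock: 2.57
eef_pos: [0.5172, -0.0038, 0.2421]
eef_rot: [0.698, -0.698, 0.112, -0.112]
force: [-0.7, 0.5, -0.2]
opening: -0.0
```

```bash
cat >> h.py <<'E'
H=np.array([.571,.005])
def st():
    s=r.read_state();M=R.from_quat(s["eef_rot"],scalar_first=True).as_matrix();p=s["eef_pos"]
    d=p[:2]-H
    print("t",round(s["clock"],2),"p",p.round(4),"zyaw",np.degrees(np.arctan2(M[1,2],M[0,2])).round(1),"tilt",M[2].round(3),"F",s["force"].round(1),"M",s["moment"].round(2),"open",round(s["opening"],2),"hub-polar",np.hypot(*d).round(4),np.degrees(np.arctan2(d[1],d[0])).round(1),"q7",s["qpos"][6].round(2))
    return s,M,p
E
python3 - <<'E'
from h import *
s,M,p=st()
d=np.array([.516,-.0023,.161])-p;print("tool shift",(M.T@d).round(4))
m=r.camera_model("wrist");print("cam",-cv2.Rodrigues(m["rvec"])[0].T@m["tvec"])
q,dd=r.capture("wrist");cv2.imwrite("pics/w1.png",q);np.save("pics/w1.npy",dd)
q,dd=r.capture("scene");cv2.imwrite("pics/s1.png",q)
E
```

```text
t 2.57 p [ 0.5172 -0.0038  0.2421] zyaw 71.8 tilt [-0.001 -1.     0.   ] F [-0.7  0.5 -0.2] M [-0.01  0.06 -0.01] open -0.0 hub-polar 0.0545 -170.7 q7 -0.53
tool shift [-0.0016  0.0811  0.001 ]
cam [0.53978734 0.06500549 0.37273544]
```

View pics/w1.png

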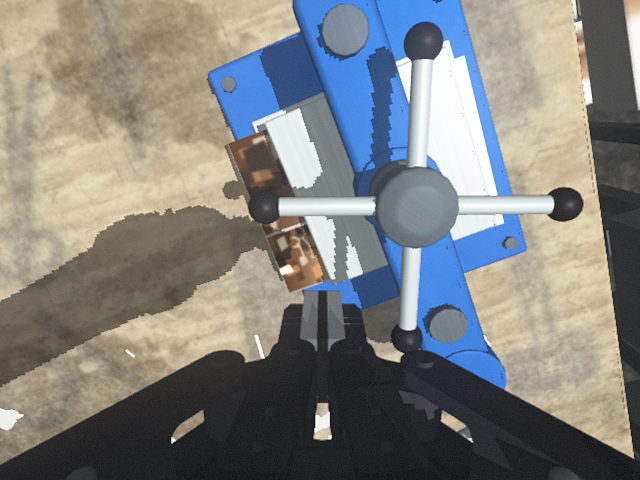

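View pics/s1.png

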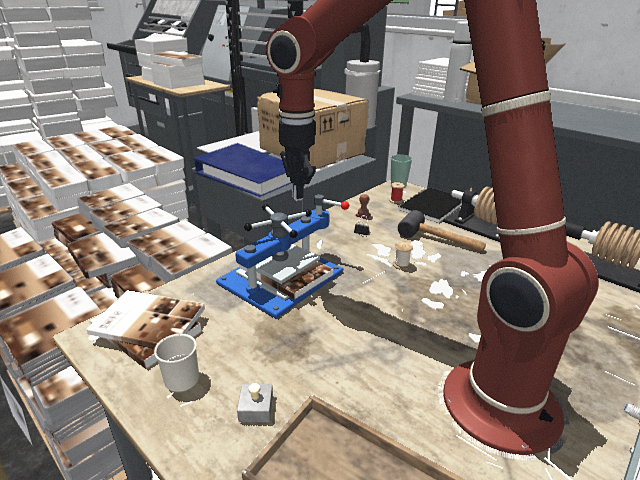

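The wrist picture shows the hub at about (416,207), the spoke balls at (264,207), (424,41), (564,204) and (408,337), and the shut fingertips at about (322,300). The scene picture shows the gripper above the front of the press.

Run:
```python
from h import *
Q=np.array([ray("wrist",u,.165)[:2] for u in[(264,207),(424,41),(564,204),(408,337)]]);c=Q.mean(0)
print(Q.round(4),c,np.degrees(np.arctan2(*(Q-c).T[::-1])),np.linalg.norm(Q-c,axis=1)); print(ray("wrist",(416,207),.179))
```

```text
[[ 0.4965  0.0297]
 [ 0.5941  0.0802]
 [ 0.6441 -0.0169]
 [ 0.548  -0.0669]] [0.57068275 0.00651986] [ 162.67678504   72.36771133  -17.69539047 -107.13907248] [0.07768263 0.07733084 0.07702018 0.07682981]
[0.56904933 0.00929865 0.179     ]
```

Emit:
move_arm([
  [[-0.0016, 0.02, 0.002], [0, 0, 0], 0],
  [[0, 0.02, 0], [0, 0, 0], 0],
  [[0, 0.02, 0], [0, 0, 0], 0],
  [[0, 0.0211, 0], [0, 0, 0], 0],
  [[0, 0, 0], [0, 0, 0], 0],
  [[0, 0, 0], [0, 0, 0], 0],
])

```text
clock: 3.17
eef_pos: [0.516, -0.0011, 0.1607]
eef_rot: [-0.698, 0.699, -0.112, 0.11]
force: [-0.3, 0.0, 0.8]
opening: 0.002
```

Run:
```python
from h import *
s,M,p=st()
d=np.r_[H,p[2]]-p;print("hub in tool",(M.T@d).round(4))
q,dd=r.capture("wrist");cv2.imwrite("pics/w2.png",q)
```

```text
t 3.17 p [ 0.516  -0.0011  0.1607] zyaw 72.0 tilt [-0.002 -1.    -0.001] F [-0.3  0.   0.8] M [-0.01 -0.01 -0.02] open 0.0 hub-polar 0.0553 -173.7 q7 -0.58
hub in tool [ 0.0504 -0.0001  0.0228]
```

View pics/w2.png

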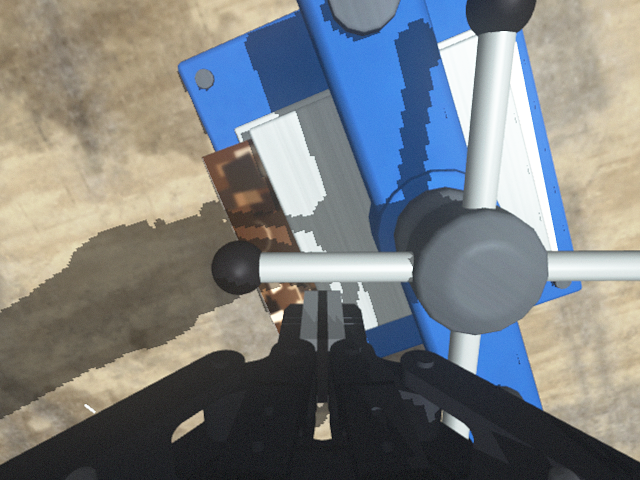

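Emit:
move_arm([
  [[0, 0, 0.003], [0, 0, 0], 0],
  [[0, 0, 0.003], [0, 0, 0], 0],
  [[-0.00105, 0, 0.00356], [0, 4, 0], 0],
  [[-0.00105, 0, 0.00356], [0, 4, 0], 0],
  [[-0.00105, 0, 0.00356], [0, 4, 0], 0],
  [[-0.00105, 0, 0.00356], [0, 4, 0], 0],
  [[-0.00105, 0, 0.00356], [0, 4, 0], 0],
  [[-0.00105, 0, 0.00356], [0, 4, 0], 0],
])

```text
clock: 3.88
eef_pos: [0.5219, 0.024, 0.1623]
eef_rot: [-0.658, 0.661, -0.255, 0.255]
force: [-2.6, -4.3, 4.1]
opening: 0.001
```

Run:
```python
from h import *
s,M,p=st()
d=np.r_[.571,.006,p[2]]-p;print("hub in tool",(M.T@d).round(4),"F tool",(M.T@s["force"]).round(1))
q,dd=r.capture("wrist");cv2.imwrite("pics/w3.png",q)
```

```text
t 3.88 p [0.5219 0.024  0.1623] zyaw 47.7 tilt [ 0.001 -1.    -0.004] F [-2.6 -4.3  4.1] M [-0.78  0.64  0.02] open 0.0 hub-polar 0.0526 158.8 q7 -0.96
hub in tool [ 0.0484 -0.      0.0197] F tool [ 1.  -4.  -4.9]
```

View pics/w3.png

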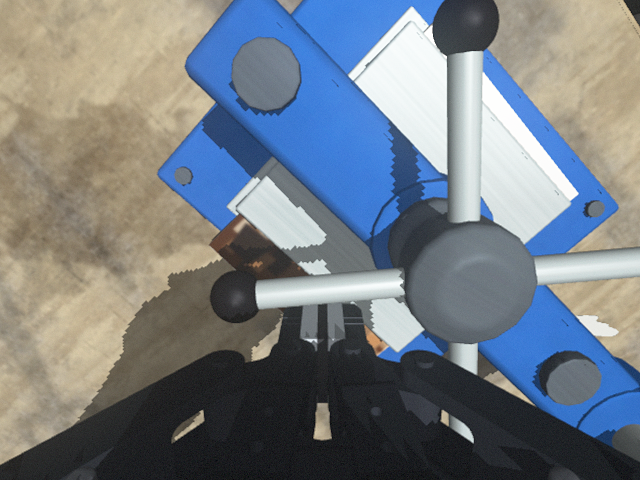

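Emit:
move_arm([
  [[-0.0013, 0, 0.0044], [0, 5, 0], 0],
  [[-0.0013, 0, 0.0044], [0, 5, 0], 0],
  [[-0.0013, 0, 0.0044], [0, 5, 0], 0],
  [[-0.0013, 0, 0.0044], [0, 5, 0], 0],
  [[-0.0013, 0, 0.0044], [0, 5, 0], 0],
  [[-0.0013, 0, 0.0044], [0, 5, 0], 0],
  [[-0.0013, 0, 0.0044], [0, 5, 0], 0],
  [[-0.0013, 0, 0.0044], [0, 5, 0], 0],
])

```text
clock: 4.6
eef_pos: [0.5453, 0.0521, 0.162]
eef_rot: [-0.532, 0.534, -0.466, 0.464]
force: [-5.5, -2.2, 3.4]
opening: -0.002
```

```bash
cat >> h.py <<'E'
def look(n):
    s,M,p=st()
    d=np.r_[.571,.006,p[2]]-p;print("hub in tool",(M.T@d).round(4),"F tool",(M.T@s["force"]).round(1))
    q,dd=r.capture("wrist");cv2.imwrite(f"pics/{n}.png",q)
E
python3 -c "from h import *;look('w4')"
```

```text
t 4.6 p [0.5453 0.0521 0.162 ] zyaw 7.8 tilt [ 0.    -1.    -0.005] F [-5.5 -2.2  3.4] M [-0.37  1.04  0.04] open -0.0 hub-polar 0.0536 118.6 q7 -1.55
hub in tool [ 0.0491 -0.0001  0.0192] F tool [ 1.4 -3.4 -5.7]
```

View pics/w4.png

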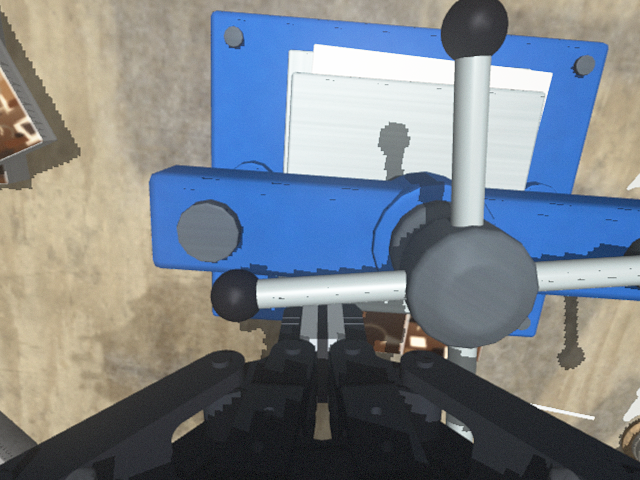

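Emit:
move_arm([
  [[-0.0013, 0, 0.0044], [0, 5, 0], 0],
  [[-0.0013, 0, 0.0044], [0, 5, 0], 0],
  [[-0.0013, 0, 0.0044], [0, 5, 0], 0],
  [[-0.0013, 0, 0.0044], [0, 5, 0], 0],
  [[-0.0013, 0, 0.0044], [0, 5, 0], 0],
  [[-0.0013, 0, 0.0044], [0, 5, 0], 0],
  [[-0.0013, 0, 0.0044], [0, 5, 0], 0],
])

```text
clock: 5.23
eef_pos: [0.5763, 0.0589, 0.1616]
eef_rot: [0.368, -0.37, 0.605, -0.602]
force: [-5.4, 0.4, 3.6]
opening: -0.001
```

```bash
python3 -c "from h import *;look('w5')"
```

```text
t 5.23 p [0.5763 0.0589 0.1616] zyaw -27.1 tilt [ 0.001 -1.    -0.006] F [-5.4  0.4  3.6] M [ 0.01  1.14 -0.  ] open -0.0 hub-polar 0.0541 84.4 q7 -2.04
hub in tool [ 0.0495 -0.0001  0.0194] F tool [ 2.1 -3.5 -5. ]
```

View pics/w5.png

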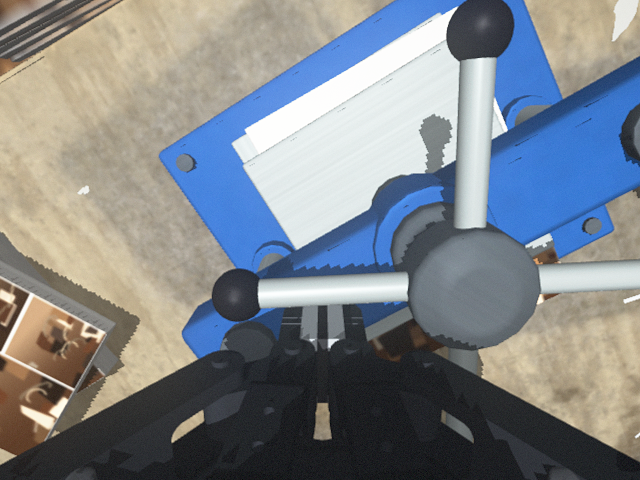

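Emit:
move_arm([
  [[-0.0004, 0, 0.0013], [0, 1.5, 0], 0],
  [[-0.0004, 0, 0.0013], [0, 1.5, 0], 0],
  [[-0.0004, 0, 0.0013], [0, 1.5, 0], 0],
  [[-0.0004, 0, 0.0013], [0, 1.5, 0], 0],
])

```text
clock: 5.62
eef_pos: [0.5835, 0.0573, 0.1614]
eef_rot: [0.337, -0.337, 0.622, -0.621]
force: [-4.7, 1.6, 2.6]
opening: 0.002
```

Emit:
move_arm([
  [[-0.0003, 0, 0.0009], [0, 1, 0], 0],
  [[-0.0003, 0, 0.0009], [0, 1, 0], 0],
])

```text
clock: 5.78
eef_pos: [0.5845, 0.0573, 0.1613]
eef_rot: [0.326, -0.327, 0.628, -0.626]
force: [-8.4, 2.8, 5.4]
opening: -0.001
```

Emit:
move_arm([
  [[-0.0003, 0, 0.0009], [0, 1, 0], 0],
  [[-0.0003, 0, 0.0009], [0, 1, 0], 0],
])

```text
clock: 5.95
eef_pos: [0.585, 0.0575, 0.1612]
eef_rot: [0.314, -0.317, 0.635, -0.631]
force: [-11.1, 4.4, 7.6]
opening: 0.0
```

```bash
python3 -c "from h import *;look('w6')"
```

```text
t 5.95 p [0.585  0.0575 0.1612] zyaw -37.0 tilt [ 0.001 -1.    -0.007] F [-11.1   4.4   7.6] M [ 0.78  2.07 -0.01] open 0.0 hub-polar 0.0543 75.0 q7 -2.17
hub in tool [ 0.0495 -0.0001  0.0198] F tool [  3.2  -7.5 -11.5]
```

Emit:
move_arm([
  [[-0.0001, 0, 0.0009], [0, 0, 0], 0],
  [[-0.0001, 0, 0.0009], [0, 0, 0], 0],
  [[0, 0, 0], [0, 0, 0], 0],
])

```text
clock: 6.25
eef_pos: [0.5853, 0.0573, 0.1612]
eef_rot: [0.314, -0.318, 0.635, -0.63]
force: [-11.9, 4.2, 8.6]
opening: -0.003
```

```bash
python3 -c "from h import *;look('w7')"
```

```text
t 6.25 p [0.5853 0.0573 0.1612] zyaw -36.9 tilt [ 0.002 -1.    -0.01 ] F [-11.9   4.2   8.6] M [0.83 2.39 0.02] open -0.0 hub-polar 0.0542 74.7 q7 -2.17
hub in tool [ 0.0496 -0.0001  0.0193] F tool [  3.7  -8.5 -12.1]
```

View pics/w7.png

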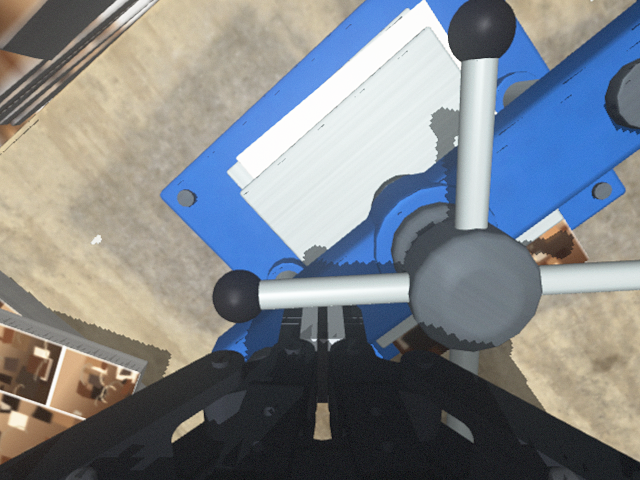

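Emit:
move_arm([
  [[-0.0002, 0, 0.001], [0, 0, 0], 0],
  [[-0.0002, 0, 0.001], [0, 0, 0], 0],
  [[0, 0, 0], [0, 0, 0], 0],
])

```text
clock: 6.55
eef_pos: [0.5857, 0.0571, 0.1612]
eef_rot: [0.313, -0.319, 0.636, -0.629]
force: [-15.0, 4.2, 10.4]
opening: -0.002
```

Run:
```python
from h import *
look('w8')
Q=np.array([ray("wrist",u,.165)[:2] for u in[(236,296),(481,29)]]);Q-=np.array([.571,.0062]);print(np.degrees(np.arctan2(*Q.T[::-1])),np.linalg.norm(Q,axis=1))
```

```text
t 6.55 p [0.5857 0.0571 0.1612] zyaw -36.9 tilt [ 0.003 -1.    -0.013] F [-15.    4.2  10.4] M [1.05 2.95 0.02] open -0.0 hub-polar 0.0541 74.3 q7 -2.16
hub in tool [ 0.0497 -0.0001  0.0189] F tool [  5.7 -10.2 -14.7]
[ 56.20604577 -33.72692387] [0.07727    0.07726874]
```

View pics/w8.png

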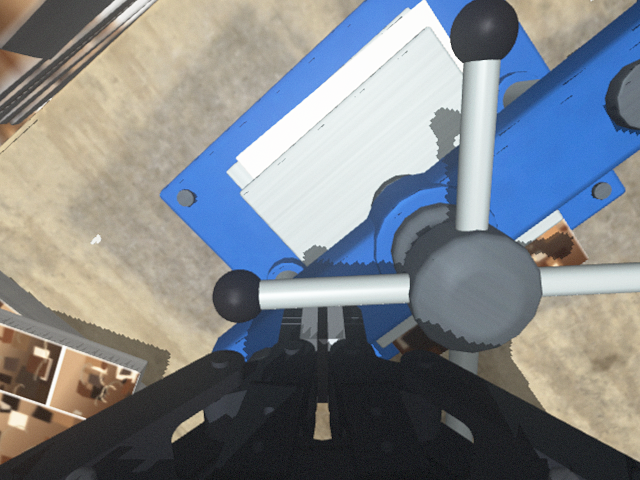

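The wheel stopped yielding at about 2.22 rad, with roughly 12 N equivalent at 62 mm, so the book is nipped. Backing off and lifting.

Emit:
move_arm([
  [[0, 0, -0.004], [0, 0, 0], 0],
  [[0, 0, -0.006], [0, 0, 0], 0],
  [[0, 0, -0.006], [0, 0, 0], 0],
  [[0, -0.02, 0], [0, 0, 0], 0],
  [[0, -0.02, 0], [0, 0, 0], 0],
  [[0, -0.02, 0], [0, 0, 0], 0],
  [[0, -0.02, 0], [0, 0, 0], 0],
  [[0, 0, 0], [0, 0, 0], 0],
  [[0, 0, 0], [0, 0, 0], 0],
])

```text
clock: 7.35
eef_pos: [0.5801, 0.063, 0.2425]
eef_rot: [-0.317, 0.313, -0.632, 0.634]
force: [-0.4, 0.1, -0.1]
opening: -0.003
```

Run:
```python
from h import *
look('w9')
q,d=r.capture("scene");cv2.imwrite("pics/s9.png",cv2.resize(q[190:320,210:370],None,fx=4.5,fy=4.5,interpolation=cv2.INTER_CUBIC))
```

```text
t 7.35 p [0.5801 0.063  0.2425] zyaw -37.0 tilt [-0.004 -1.     0.005] F [-0.4  0.1 -0.1] M [ 0.04 -0.01  0.01] open -0.0 hub-polar 0.0587 81.1 q7 -2.21
hub in tool [ 0.0509 -0.0001  0.0271] F tool [ 0.2  0.1 -0.4]
```

View pics/w9.png

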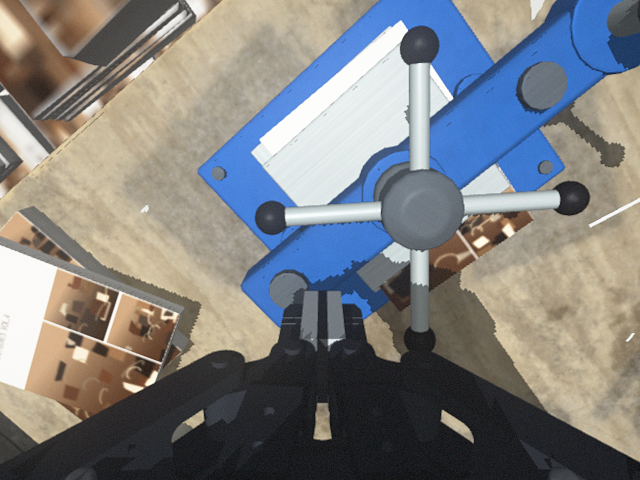

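View pics/s9.png

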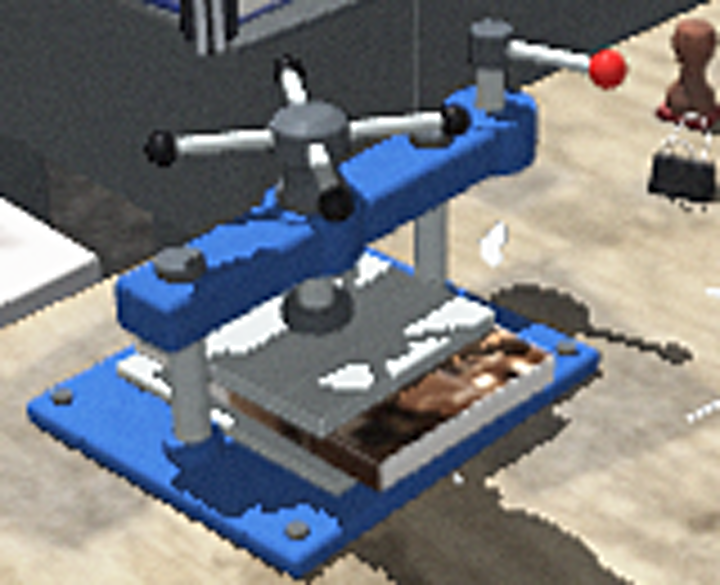

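Emit:
move_arm([
  [[0, 0, 0], [0, -6.9, 0], 0],
  [[0, 0, 0], [0, -6.9, 0], 0],
  [[0, 0, 0], [0, -6.9, 0], 0],
  [[0, 0, 0], [0, -6.9, 0], 0],
  [[0, 0, 0], [0, -6.9, 0], 0],
  [[0, 0, 0], [0, -6.9, 0], 0],
  [[0, 0, 0], [0, -6.9, 0], 0],
  [[0, 0, 0], [0, -6.9, 0], 0],
  [[0, 0, 0], [0, -6.9, 0], 0],
  [[0, 0, 0], [0, -6.9, 0], 0],
])

```text
clock: 8.28
eef_pos: [0.5777, 0.0632, 0.2396]
eef_rot: [-0.619, 0.62, -0.342, 0.34]
force: [0.3, 0.6, 0.1]
opening: -0.004
```

Emit:
move_arm([
  [[0, 0, 0], [0, -6.9, 0], 0],
  [[0, 0, 0], [0, -6.9, 0], 0],
  [[0, 0, 0], [0, -6.9, 0], 0],
  [[0, 0, 0], [0, -6.9, 0], 0],
  [[0, 0, 0], [0, -6.9, 0], 0],
  [[0, 0, 0], [0, -6.9, 0], 0],
  [[0, 0, 0], [0, -6.9, 0], 0],
  [[0, 0, 0], [0, -6.9, 0], 0],
  [[0, 0, 0], [0, -6.9, 0], 0],
  [[0, 0, 0], [0, -6.9, 0], 0],
])

```text
clock: 9.12
eef_pos: [0.5778, 0.0631, 0.2396]
eef_rot: [0.704, -0.703, -0.069, 0.071]
force: [0.2, -0.0, 0.6]
opening: 0.002
```

Emit:
move_arm([
  [[0, 0, 0], [0, -6.9, 0], 0],
  [[0, 0, 0], [0, 0, 0], 0],
  [[0, 0, 0], [0, 0, 0], 0],
])

```text
clock: 9.37
eef_pos: [0.5778, 0.063, 0.2399]
eef_rot: [0.699, -0.698, -0.108, 0.109]
force: [-0.4, -1.0, 1.2]
opening: -0.003
```

Run:
```python
from h import *
s,M,p=st()
print((M.T@(np.array([.530,-.133,p[2]])-p)).round(4))
```

```text
t 9.37 p [0.5778 0.063  0.2399] zyaw 107.7 tilt [-0.002 -1.     0.001] F [-0.4 -1.   1.2] M [ 0.05 -0.08 -0.04] open -0.0 hub-polar 0.0584 83.3 q7 -0.05
[-0.1052  0.     -0.1722]
```

Emit:
move_arm([
  [[-0.0131, 0, -0.0215], [0, 0, 0], 0],
  [[-0.0131, 0, -0.0215], [0, 0, 0], 0],
  [[-0.0131, 0, -0.0215], [0, 0, 0], 0],
  [[-0.0131, 0, -0.0215], [0, 0, 0], 0],
  [[-0.0131, 0, -0.0215], [0, 0, 0], 0],
  [[-0.0131, 0, -0.0215], [0, 0, 0], 0],
  [[-0.0131, 0, -0.0215], [0, 0, 0], 0],
  [[-0.0131, 0, -0.0215], [0, 0, 0], 0],
  [[0, 0, 0], [0, 0, 0], 0],
  [[0, 0, 0], [0, 0, 0], 0],
])

```text
clock: 10.2
eef_pos: [0.5307, -0.1344, 0.2406]
eef_rot: [-0.699, 0.699, 0.107, -0.108]
force: [-0.1, -0.1, 0.2]
opening: 0.006
```

Run:
```python
from h import *
s,M,p=st();print((M.T@(np.array([.530,-.133,.161])-p)).round(4))
m=r.camera_model("wrist");print(proj("wrist",[[.58,-.142,.165],[.512,-.1645,.165],[.528,-.058,.165],[.53,-.133,.15]]))
q,d=r.capture("wrist");cv2.imwrite("pics/w10.png",q)
q,d=r.capture("side");cv2.imwrite("pics/d10.png",cv2.resize(q[150:320,230:360],None,fx=3.5,fy=3.5,interpolation=cv2.INTER_CUBIC))
```

```text
t 10.2 p [ 0.5307 -0.1344  0.2406] zyaw 107.5 tilt [-0.001 -1.     0.   ] F [-0.1 -0.1  0.2] M [0.04 0.02 0.02] open 0.01 hub-polar 0.1451 -106.1 q7 0.3
[-0.0002  0.0796  0.0016]
[[405.50198007 292.92153976]
 [274.47607572 294.41490488]
 [366.69006165 109.53933718]
 [323.21277808 243.22750052]]
```

View pics/w10.png

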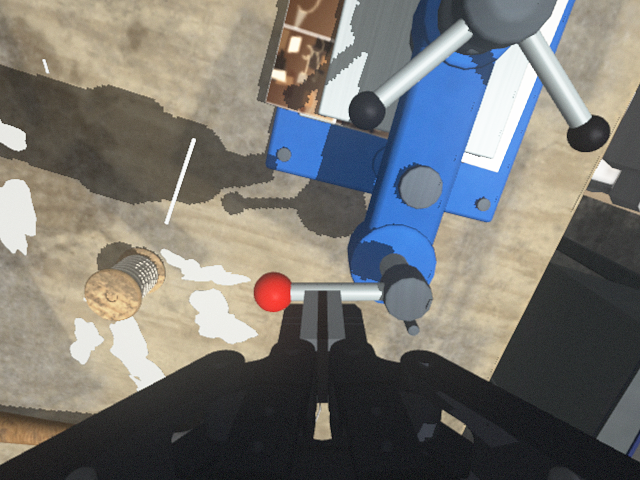

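View pics/d10.png

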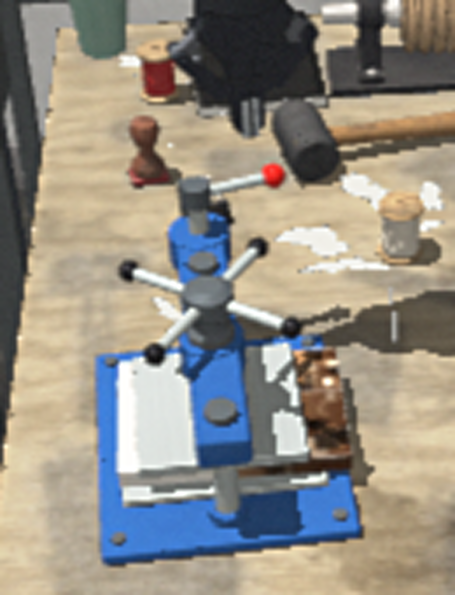

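Emit:
move_arm([
  [[0, 0.02, 0.002], [0, 0, 0], 0],
  [[0, 0.02, 0], [0, 0, 0], 0],
  [[0, 0.02, 0], [0, 0, 0], 0],
  [[0, 0.0196, 0], [0, 0, 0], 0],
  [[0, 0, 0], [0, 0, 0], 0],
  [[0, 0, 0], [0, 0, 0], 0],
])

```text
clock: 10.8
eef_pos: [0.5306, -0.1289, 0.1611]
eef_rot: [0.699, -0.698, -0.11, 0.111]
force: [1.5, 0.1, 0.3]
opening: 0.002
```

Run:
```python
from h import *
s,M,p=st();print("pivot in tool",(M.T@(np.array([.580,-.142,p[2]])-p)).round(4))
q,d=r.capture("wrist");cv2.imwrite("pics/w11.png",q)
```

```text
t 10.8 p [ 0.5306 -0.1289  0.1611] zyaw 108.0 tilt [-0.001 -1.     0.002] F [1.5 0.1 0.3] M [ 0.01  0.   -0.04] open 0.0 hub-polar 0.1399 -106.8 q7 0.25
pivot in tool [ 0.0429 -0.0001 -0.0277]
```

View pics/w11.png

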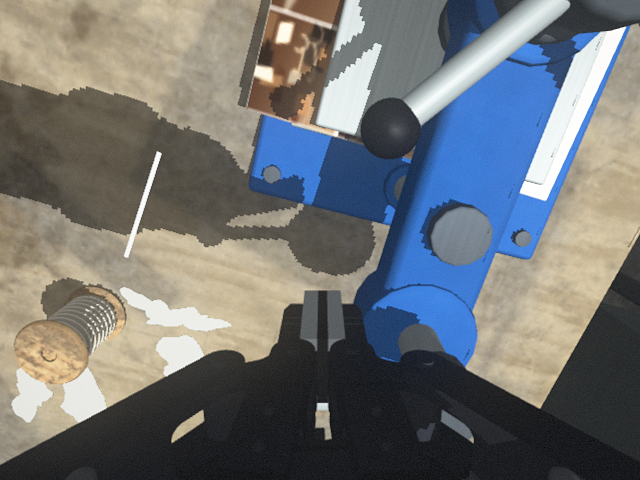

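Emit:
move_arm([
  [[0, 0, -0.004], [0, 0, 0], 0],
  [[0, 0, -0.004], [0, 0, 0], 0],
  [[0, 0, -0.003], [0, 0, 0], 0],
  [[-0.0014, 0, -0.0038], [0, -5, 0], 0],
  [[-0.0014, 0, -0.0038], [0, -5, 0], 0],
  [[-0.0014, 0, -0.0038], [0, -5, 0], 0],
  [[-0.0014, 0, -0.0038], [0, -5, 0], 0],
  [[-0.0014, 0, -0.0038], [0, -5, 0], 0],
  [[-0.0014, 0, -0.0038], [0, -5, 0], 0],
])

```text
clock: 11.6
eef_pos: [0.5385, -0.1646, 0.1623]
eef_rot: [0.646, -0.645, -0.289, 0.288]
force: [-0.8, 1.8, 0.1]
opening: -0.002
```

```bash
cat >> h.py <<'E'
def look2(n):
    s,M,p=st();print("pivot in tool",(M.T@(np.array([.580,-.142,p[2]])-p)).round(4),"Ftool",(M.T@s["force"]).round(1))
    q,d=r.capture("wrist");cv2.imwrite(f"pics/{n}w.png",q)
    q,d=r.capture("side");cv2.imwrite(f"pics/{n}d.png",cv2.resize(q[150:320,230:360],None,fx=3.5,fy=3.5,interpolation=cv2.INTER_CUBIC))
E
python3 -c "from h import *;look2('x1')"
```

```text
t 11.6 p [ 0.5385 -0.1646  0.1623] zyaw 138.1 tilt [ 0.001 -1.    -0.   ] F [-0.8  1.8  0.1] M [0.39 0.12 0.02] open -0.0 hub-polar 0.1727 -100.8 q7 0.73
pivot in tool [ 0.0445  0.0001 -0.0158] Ftool [ 0.8 -0.1  1.8]
```

View pics/x1d.png

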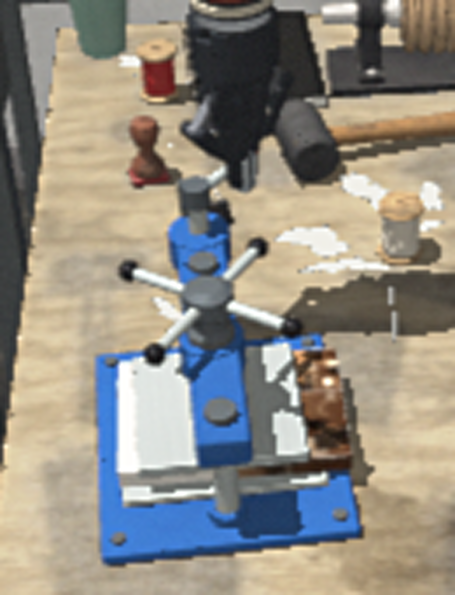

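View pics/x1w.png

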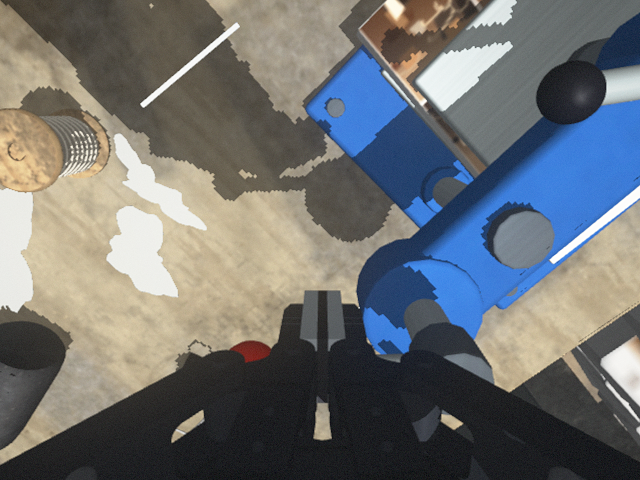

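Emit:
move_arm([
  [[-0.0014, 0, -0.0039], [0, -5, 0], 0],
  [[-0.0014, 0, -0.0039], [0, -5, 0], 0],
  [[-0.0014, 0, -0.0039], [0, -5, 0], 0],
  [[-0.0014, 0, -0.0039], [0, -5, 0], 0],
  [[-0.0014, 0, -0.0039], [0, -5, 0], 0],
  [[-0.0014, 0, -0.0039], [0, -5, 0], 0],
  [[-0.0014, 0, -0.0039], [0, -5, 0], 0],
  [[-0.0014, 0, -0.0039], [0, -5, 0], 0],
])

```text
clock: 12.37
eef_pos: [0.561, -0.1877, 0.1617]
eef_rot: [0.509, -0.508, -0.491, 0.491]
force: [-1.1, 1.1, -0.3]
opening: -0.0
```

Emit:
move_arm([
  [[-0.0005, 0, -0.0016], [0, -2, 0], 0],
  [[-0.0005, 0, -0.0016], [0, -2, 0], 0],
])

```text
clock: 12.53
eef_pos: [0.5642, -0.1892, 0.1616]
eef_rot: [0.492, -0.492, -0.507, 0.508]
force: [-0.5, -0.6, -0.1]
opening: -0.0
```

```bash
python3 -c "from h import *;look2('x2')"
```

```text
t 12.53 p [ 0.5642 -0.1892  0.1616] zyaw -178.2 tilt [-0.    -1.     0.001] F [-0.5 -0.6 -0.1] M [0.06 0.24 0.03] open -0.0 hub-polar 0.1943 -92.0 q7 1.4
pivot in tool [ 0.0466 -0.     -0.0173] Ftool [-0.5  0.1  0.5]
```

View pics/x2d.png

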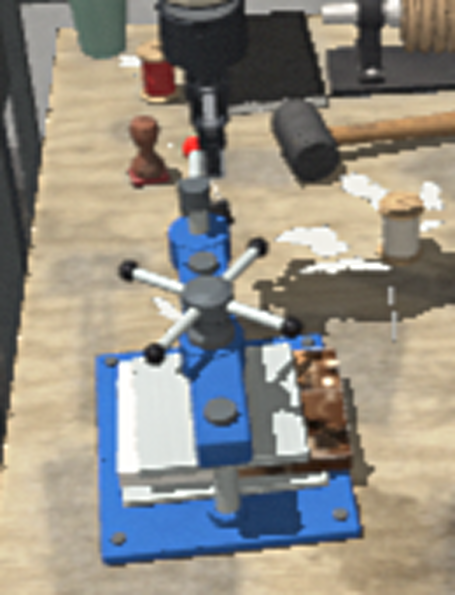

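Nearly there. I'll push gently onto the stop until the force rises.

Emit:
move_arm([
  [[-0.0002, 0, -0.0012], [0, -1, 0], 0],
  [[-0.0002, 0, -0.0012], [0, -1, 0], 0],
])

```text
clock: 12.8
eef_pos: [0.5666, -0.1896, 0.1616]
eef_rot: [0.483, -0.483, -0.516, 0.517]
force: [-0.8, -1.1, -0.3]
opening: -0.003
```

Emit:
move_arm([
  [[0, 0, -0.001], [0, 0, 0], 0],
  [[0, 0, -0.001], [0, 0, 0], 0],
])

```text
clock: 12.97
eef_pos: [0.5673, -0.1897, 0.1615]
eef_rot: [0.484, -0.482, -0.515, 0.518]
force: [-6.0, -1.5, 3.5]
opening: -0.001
```

Emit:
move_arm([
  [[0, 0, -0.001], [0, 0, 0], 0],
  [[0, 0, -0.001], [0, 0, 0], 0],
])

```text
clock: 13.13
eef_pos: [0.5674, -0.1897, 0.1614]
eef_rot: [0.485, -0.481, -0.513, 0.519]
force: [-10.5, -1.1, 7.6]
opening: -0.005
```

```bash
python3 -c "from h import *;look2('x3')"
```

```text
t 13.13 p [ 0.5674 -0.1897  0.1614] zyaw -176.2 tilt [-0.002 -1.     0.01 ] F [-10.5  -1.1   7.6] M [-0.22  2.1   0.02] open -0.0 hub-polar 0.1947 -91.1 q7 1.43
pivot in tool [ 0.0468 -0.0002 -0.0157] Ftool [-0.5 -7.5 10.6]
```

Emit:
move_arm([
  [[0, 0, 0.004], [0, 0, 0], 0],
  [[0, 0, 0.008], [0, 0, 0], 0],
  [[0, 0, 0.01], [0, 0, 0], 0],
  [[0, -0.02, 0], [0, 0, 0], 0],
  [[0, -0.02, 0], [0, 0, 0], 0],
  [[0, -0.02, 0], [0, 0, 0], 0],
  [[0, -0.02, 0], [0, 0, 0], 0],
  [[0, 0, 0.03], [0, 0, 0], 0],
  [[0, 0, 0.03], [0, 0, 0], 0],
  [[0, 0, 0], [0, 0, 0], 0],
])

```text
clock: 14.07
eef_pos: [0.484, -0.1946, 0.2412]
eef_rot: [0.484, -0.482, -0.514, 0.518]
force: [-0.5, -0.1, 0.1]
opening: -0.0
```

Run:
```python
from h import *
look2('x4')
q,d=r.capture("scene");cv2.imwrite("pics/s12.png",cv2.resize(q[190:320,210:370],None,fx=4.5,fy=4.5,interpolation=cv2.INTER_CUBIC));cv2.imwrite("pics/s12f.png",q)
```

```text
t 14.07 p [ 0.484  -0.1946  0.2412] zyaw -176.2 tilt [-0.002 -1.     0.006] F [-0.5 -0.1  0.1] M [-0.03  0.04 -0.  ] open -0.0 hub-polar 0.2177 -113.5 q7 1.53
pivot in tool [ 0.0461 -0.0007 -0.0992] Ftool [-0.1 -0.1  0.5]
```

View pics/x4w.png

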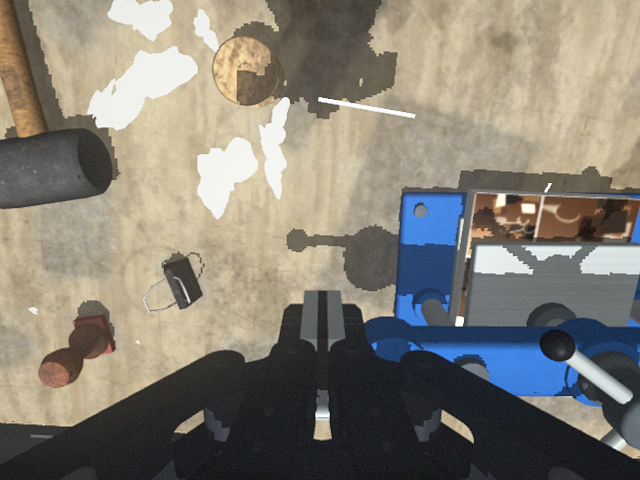

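View pics/x4d.png

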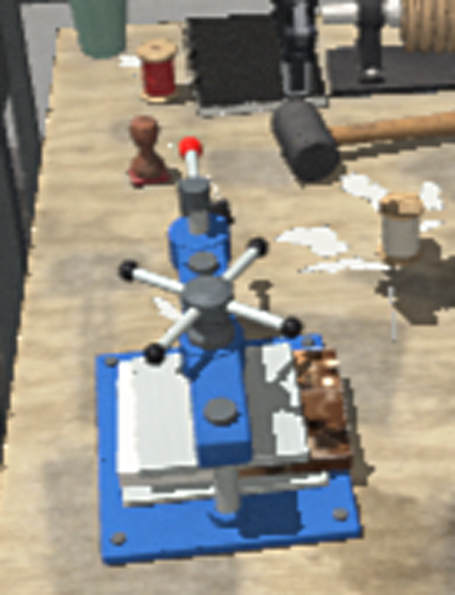

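View pics/s12.png

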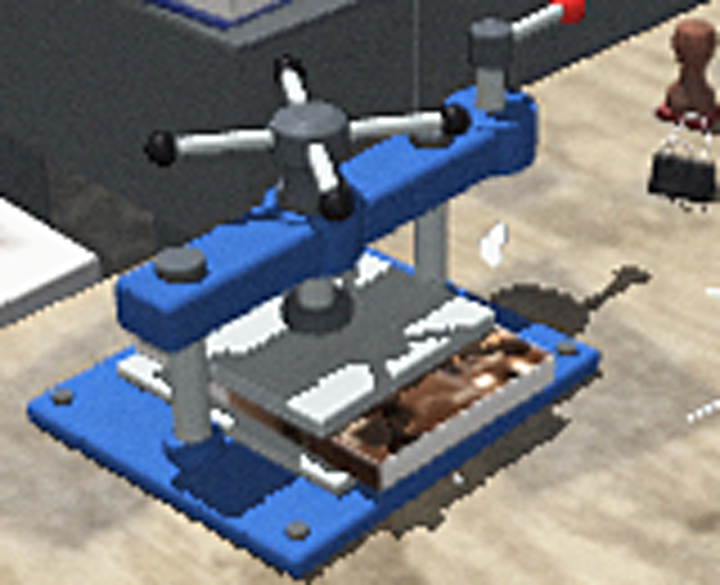

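Run:
```python
from h import *
b=ray("side",(230+190/3.5-.3,150+147/3.5-.3),.165)[:2]
q=cv2.imread("pics/s12f.png").astype(int);m=(q[...,2]>150)&(q[...,1]<70)&(q[...,0]<70);m[:, :320]=0;m[:,350:]=0;m[210:]=0;m[:180]=0
v,u=np.nonzero(m);b2=ray("scene",(u.mean(),v.mean()),.165)[:2]
for x in(b,b2):
    d=x-[.580,-.142];print(x,np.degrees(np.arctan2(d[1],d[0])),np.hypot(*d))
S=[(153,353),(128,270),(259,246),(291,326)]
Q=np.array([ray("side",(230+a/3.5-.3,150+c/3.5-.3),.165)[:2] for a,c in S]);c=Q.mean(0);print(c,np.degrees(np.arctan2(*(Q-c).T[::-1])))
```

```text
[ 0.58406763 -0.21554935] -86.83449578479959 0.073661748305044
[ 0.59137624 -0.22493098] -82.189074168546 0.08370762306168601
[0.57038066 0.00562958] [  56.51927055  -32.74217869 -123.78905762  147.02822086]
```

```bash
python3 -c "from station import r;print(r.sign_off())"
```

```text
the job is handed in; nothing more can be done
None
```

The book is nipped and the locking lever is against its stop. I handed the job in after about 14 s, with the gripper clear of everything. The station reports no verdict, so success is judged only from my own checks.

**Wheel:** With the shut fingertips I pushed one spoke about 106° clockwise, from about 0.37 to 2.22 rad, until it went heavy. The push then was about 15 N, roughly 12 N at 62 mm. The last side picture puts the spokes within about a degree of that angle, so the wheel did not slip back, and the platen sits on the book.

**Lever:** I then pushed the lever arm away from the wheel. At the stop the force rose to about 10 N with almost no further movement. The side camera puts the lever at −86.8°, against −86.4° expected when locked.

**Disagreement:** The scene camera put the lever at −82°, at an arm length (84 mm) that does not fit the lever, where about 72 mm to the ball centre is right. I put that down to a partly masked red ball and relied on the side view and the force at the stop.

**Other things:** The book in the press, mallet and spool showed no movement in the last views. I did not measure the two stacked books, glue pot or weight again, but the arm never went near them.

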